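# Slide the top soft-jaw blank onto the landing

### The arm

A 7-joint arm with a two-finger parallel gripper is mounted at the origin on a cart in front of the work surface, level with it; the furniture and walls round the work are solid. World frame = base frame: x ahead of the robot, y to its left, z up, the work surface at z = 0. Lengths are in m, angles in rad, forces in N, time in s.
With the tool pointing down it reaches from about 0.425 to 0.925 m from the base axis. Payload 6.8 kg.
Tool frame: the origin (TCP) lies where the fingers leave the gripper's body, on its centre line; the fingertips stand 73 mm ahead of it and the grasp point (between the pads) lies 54 mm ahead of it; z points along the fingers, y is the line along which they close (so a half turn about z gives the same grasp; the last joint's range is limited). The gripper opens to 85 mm and grips with 20 to 120 N. Pads are 22 mm wide; open, the fingers measure 114 mm over their backs; the gripper's body (76 mm by 85 mm) begins 54 mm behind the grasp point. The pads swing forward as they close: fully open they stand 13 mm farther back than shut.
Start: joints at [-1.32, 0.477, 0.022, 1.555, -0.011, 1.109, -0.083], TCP at [0.237, 0.632, 0.304] pointing down, gripper open.
Joint ranges: [-2.96, 2.96], [-0.34, 2.1], [-1.41, 1.46], [0.24, 2.44], [-1.37, 4.51], [0.17, 1.92], [-2.96, 2.96]. Speed limits (rad/s): [2.39, 2.39, 3.14, 3.14, 3.14, 3.14, 3.14].

### API

Orientations are given as a rotation vector (axis times angle).
In Python, from bench import r, grab_frame, camera_info gives the robot as it stands (r), with the cameras as plain functions.
- The arm moves only by the tool send_path, called after ">>>" in YAML: its name, and indented under it one key for each argument. Schema: {"type":"object","properties":{"plan":{"type":"array","items":{"type":"number"},"minItems":6,"maxItems":30},"aperture":{"type":"number"},"squeeze":{"type":"number"},"only":{"type":"string"},"quiet":{"type":"boolean"},"lines":{"type":"string"}},"required":["plan"],"additionalProperties":false}. plan is one flat list of numbers that holds 1 to 5 rows one after another, with no inner brackets; each row has 6 numbers: dx, dy, dz in a scale on which 1.0 is 0.6 m, then a rotation vector rx, ry, rz in normalised numbers (1 is pi rad); each row is the pose to reach, as a shift and turn from the pose commanded when the call began, along the tool's axes at that moment; what a row does not reach only later rows make up. A row lasts 1/10 s, in which the tool goes at most 0.05 m and 0.15 rad, less where a joint would pass 70% of its speed; a pose out of reach is approached as far as the arm can. aperture is the finger opening in m, set as the call begins (left out keeps the last). The fingers move at their own pace and stop on an object; squeeze is the grip in N (left out, the last holds). Time passes only in rows, so rows that do not move let the fingers close. The tool returns the time, the measured TCP pose, the force, the opening and the grip force at its end. only (a regular expression) keeps the lines of the reply that match it, lines (a string "A,B") keeps lines A to B, and quiet returns only ok. No shift or turn number may pass 1 either way. Input that does not fit is refused with a message, and nothing moves.
- r.get_obs(): the state, without advancing time (a new reading comes with each control period).
- grab_frame(name): name is "scene" or "top" or "wrist"; returns (picture, depth): 400x640x3 uint8, blue, green, red; 400x640 float32, m along the optical axis (not along the pixel's ray), 0 where there is no reading.
- camera_info(name): a dict with "camera_matrix" (3x3 intrinsics, pixels), "R" (3x3) and "t" (3): a world point X has camera coordinates R X + t. Camera axes: x right, y down, z forward; pixel columns grow to the right and rows downward; lengths in m; the calibration is good to about 2 mm. A picture is of the moment at which its call begins: read the wrist's pose just before it. camera_info takes no time and is no camera call; for the wrist camera it gives the pose at the moment of the call.
- r.hand_in(): hands the job in; it is judged then, once.
The state is a dict: "clock": time; "joints": joint angles; "qvel": joint speeds; "tau": joint torques, N m; "tcp_pos": TCP position; "orientation": TCP orientation; "contact_force": force on the tool from outside, world axes, zero at the start; "moment": the same for the moment, N m; "grip_width": finger opening in m; "gripper_force": force on a finger pad.
Only numpy, scipy, OpenCV 4.12 (cv2) and the standard library are available. Lean on these libraries where they do the work, as an engineer would, in place of code of your own. Each camera call takes 0.05 s, during which the arm holds its last target. There are 200 camera calls.

### The job

On the stand, slide the top blank of the three-high stack sideways onto the raised landing in the middle, so that it lies flat, square and centred there. Keep it flat and do not lift it off, and leave the blanks beneath it and the single blank at the other end where they lie.

Things in the scene. Friction and masses are not known exactly. Their poses are not given: they have to be found in the camera images.
- stand: Fixed stand: grey base plate 74 x 290 x 6 mm, long side along its y; origin at the centre of its underside, on the worktop. On its middle a dark steel landing, 66 mm in x, 84 mm in y, flat top 28.5 mm above the origin. Blanks lie on the base plate about 94 mm from the origin along +y and -y, 12 mm clear of the landing: three stacked at one end, one at the other; the ends may be swapped. No fences.
- top_blank: The blank to slide, top of the stack of three: plain aluminium vice soft-jaw plate, 50 mm in x, 80 mm in y, 12 mm thick, about 0.13 kg; the two dark screw holes are solid to the touch. Origin at the centre of its underside, at the start 30 mm above the stand's origin (1.5 mm above the landing); z up, y nearly along the stand's y. Touch only its own 12 mm high edges, not the blank beneath.
- under_blank: The like blank (50 x 80 x 12 mm) directly beneath the top blank, loose, lying on a third loose one; origin at the centre of its underside, 18 mm above the stand's origin. To be left where it lies.
- spare_blank: The like blank (50 x 80 x 12 mm) that lies alone at the other end of the stand; loose; origin at the centre of its underside, 6 mm above the stand's origin. To be left where it lies.

How it is judged:
At the end, for the whole second after the job is handed in: The top blank lies flat on the landing, at rest, its centre within 18 mm of the landing's centre along the stand and 15 mm across it, square to it within 11 degrees; the blank that was under it and the spare blank are within 10 mm of where they started (y of top_blank in the frame of stand between -0.018 and 0.018 m and x of top_blank in the frame of stand between -0.015 and 0.015 m and z of top_blank in the frame of stand between 0.026 and 0.031 m and angle between the y axis of top_blank and the y axis of stand, either way round below 0.2 rad and angle between top_blank's own z axis and vertical below 0.06 rad and linear speed of top_blank below 0.02 m/s and distance of each of under_blank, spare_blank from where it was at the start of the episode below 0.01 m); the robot touches nothing.
It fails at once if the top blank is lifted more than 10 mm instead of slid (z of top_blank in the frame of stand above 0.04 m).
It fails at once if the top blank is tipped more than 15 degrees (angle between top_blank's own z axis and vertical above 0.26 rad).
It fails at once if the blank underneath is pushed more than 15 mm (distance of under_blank from where it was at the start of the episode above 0.015 m).
It fails at once if the spare blank is pushed more than 15 mm (distance of spare_blank from where it was at the start of the episode above 0.015 m).
It also fails if it takes over 32 s, if anything falls off the work surface, if the arm or the gripper's body presses on something with over 40 N, if the wrist force passes 120 N, or if a joint passes its speed limit or range.

## Working session

There is one attempt and no reset: what is moved stays moved. The work goes in short steps, Python scripts to look and compute and a tool call to move; the robot and the scene stay as the last step left them, time stands still between calls to the robot, and variables do not carry over. Pictures are saved under pics/ and viewed, at most 10 in all, crops included, and the job is handed in when it is done.

```bash
ls; mkdir -p pics
```

Run:
```python
from bench import r, grab_frame, camera_info
import cv2,numpy as np
o=r.get_obs();print({k:np.round(v,3) for k,v in o.items()})
for n in("top","scene"):
    im,d=grab_frame(n);cv2.imwrite(f"pics/{n}0.png",im);np.save(f"pics/{n}0.npy",d)
    c=camera_info(n);print(n,np.round(c["camera_matrix"],1).tolist(),np.round(c["R"],3).tolist(),np.round(c["t"],3))
```

```text
bench.py
pics
{'clock': np.float64(0.0), 'joints': array([-1.32 ,  0.478,  0.022,  1.556, -0.011,  1.109, -0.083]), 'qvel': array([ 0.002, -0.001,  0.001, -0.001, -0.   ,  0.001, -0.   ]), 'tau': array([ 1.0000e-03, -5.9647e+01,  1.6080e+00, -2.8119e+01,  1.2000e-02,
        1.0000e-02,  0.0000e+00]), 'tcp_pos': array([0.237, 0.632, 0.303]), 'orientation': array([-5.600e-01, -3.091e+00,  3.000e-03]), 'contact_force': array([ 0.588,  0.846, -0.006]), 'moment': array([ 0.012,  0.029, -0.019]), 'gripper_force': np.float64(0.0), 'grip_width': np.float64(0.086)}
top [[397.8, 0.0, 316.8], [0.0, 397.8, 197.6], [0.0, 0.0, 1.0]] [[-0.012, -1.0, -0.017], [-0.994, 0.014, -0.104], [0.104, 0.015, -0.994]] [0.054 0.568 0.83 ]
scene [[429.7, 0.0, 321.0], [0.0, 429.7, 197.3], [0.0, 0.0, 1.0]] [[-0.684, -0.729, -0.017], [-0.317, 0.318, -0.893], [0.657, -0.605, -0.449]] [0.417 0.193 0.521]
```

View pics/top0.png

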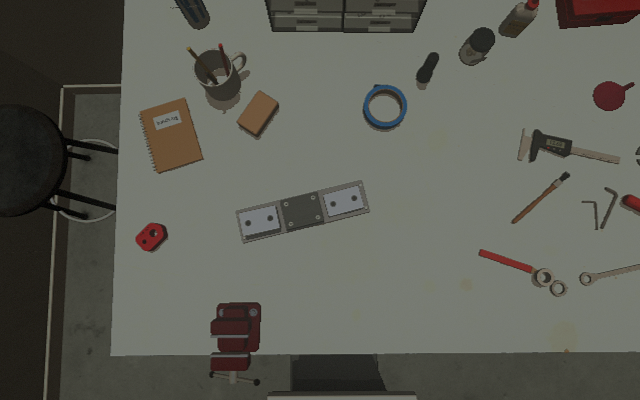

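View pics/scene0.png

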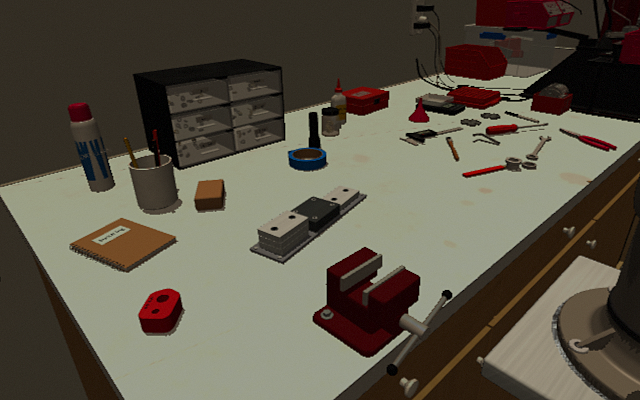

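The top view shows the stack of three at the left end (about 258,221), the landing at (302,211) and the spare at (346,201). The scene view confirms the stack is at the near-left end, with brighter blanks against a grey plate.

Create h.py:
```python
import numpy as np
def ray(c,uv,z):
    K,R,t=map(np.array,(c["camera_matrix"],c["R"],c["t"]))
    d=R.T@np.linalg.solve(K,[uv[0],uv[1],1]);o=-R.T@t
    return o+d*(z-o[2])/d[2]
def wpt(c,uv,dep):
    K,R,t=map(np.array,(c["camera_matrix"],c["R"],c["t"]))
    return R.T@(np.linalg.solve(K,[uv[0],uv[1],1])*dep-t)
```

Run:
```python
from bench import r, grab_frame, camera_info
from h import *
import cv2
im=cv2.imread("pics/top0.png");d=np.load("pics/top0.npy");c=camera_info("top")
x0,y0,x1,y1=225,170,380,255
cr=im[y0:y1,x0:x1];g=cr.max(2)
hsv=cv2.cvtColor(cr,cv2.COLOR_BGR2HSV)
for p in[(258,210),(302,200),(346,192),(320,240),(241,225),(259,228)]:print(p,im[p[1],p[0]],hsv[p[1]-y0,p[0]-x0],np.round(wpt(c,p,d[p[1],p[0]]),3))
cv2.imwrite("pics/crop.png",cv2.resize(cr,None,fx=5,fy=5,interpolation=cv2.INTER_NEAREST))
```

```text
(258, 210) [125 124 120] [ 96  10 125] [0.543 0.171 0.044]
(302, 200) [56 62 62] [30 25 62] [0.564 0.078 0.03 ]
(346, 192) [124 123 119] [ 96  10 124] [ 0.581 -0.018  0.022]
(320, 240) [113 122 118] [ 43  19 122] [ 0.478  0.041 -0.001]
(241, 225) [115 114 112] [100   7 115] [0.511 0.208 0.043]
(259, 228) [125 123 119] [100  12 125] [0.505 0.17  0.041]
```

View pics/crop.png

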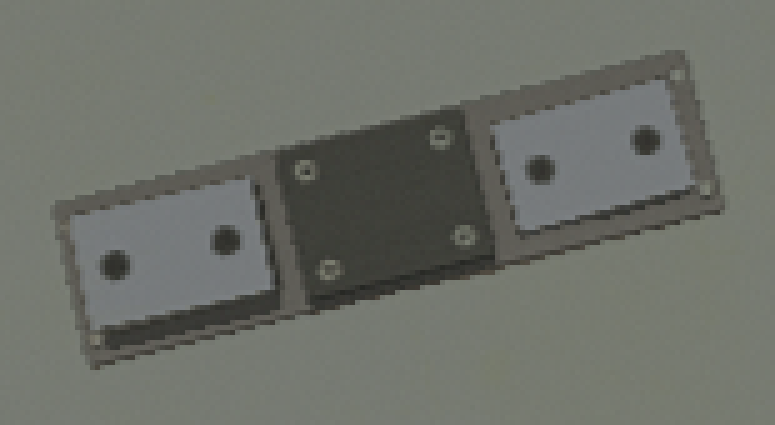

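The 5x crop shows the left blank top at about (175,252), the dark landing at (385,205) with four screws, and the right blank at (592,155). The blanks are bluish and the worktop greenish, so they separate by colour.

Run:
```python
from bench import r, grab_frame, camera_info
from h import *
import cv2
im=cv2.imread("pics/top0.png");c=camera_info("top")
x0,y0,x1,y1=225,170,380,255
cr=cv2.resize(im[y0:y1,x0:x1],None,fx=4,fy=4,interpolation=cv2.INTER_CUBIC).astype(int)
def rects(m,z,name):
    m=cv2.morphologyEx(m.astype(np.uint8)*255,cv2.MORPH_OPEN,np.ones((9,9)))
    for k in cv2.findContours(m,cv2.RETR_EXTERNAL,cv2.CHAIN_APPROX_NONE)[0]:
        if cv2.contourArea(k)<8000: continue
        px=k[:,0]; uv=(px+.5)/4-.5+[x0,y0]
        zz=z(uv[:,0].mean())
        P=np.array([ray(c,p,zz)[:2] for p in uv])*1000
        (cx,cy),s,a=cv2.minAreaRect(P.astype(np.float32))
        b=cv2.boxPoints(((cx,cy),s,a)); e=max([b[1]-b[0],b[2]-b[1]],key=np.linalg.norm)
        print(name,zz,"c",round(cx,1),round(cy,1),"size",np.round(s,1),"long-axis deg",round(np.degrees(np.arctan2(e[1],e[0]))%180,1))
B,G,R=cr[...,0],cr[...,1],cr[...,2]
rects((B>=G)&(B>110),lambda u:.042 if u<300 else .018,"blank")
rects((cr.max(2)<75),lambda u:.0285,"landing")
rects((B-G>-3)|(cr.max(2)<90),lambda u:.006,"plate")
```

```text
blank 0.042 c 521.4 170.1 size [48.6 78.2] long-axis deg 101.8
blank 0.018 c 563.1 -11.0 size [49.  78.9] long-axis deg 104.5
landing 0.0285 c 539.3 79.1 size [72.5 85.2] long-axis deg 103.2
plate 0.006 c 518.3 172.0 size [63.1 88.4] long-axis deg 102.2
plate 0.006 c 540.8 80.4 size [76.4 90.4] long-axis deg 103.1
plate 0.006 c 561.5 -10.9 size [55.6 84.4] long-axis deg 104.2
```

Add to h.py:
```python
from scipy.spatial.transform import Rotation as Rt
U=np.array([-.2244,.9745,0]);L=np.array([.5422,.0792,0])
def tool(r):
    o=r.get_obs();return o,Rt.from_rotvec(o["orientation"]).as_matrix()
def go(r,s,across,tipz):
    """tool-axis shift taking closed fingertips to stand coords (s along U, across n)"""
    o,T=tool(r);n=np.array([.9745,.2244,0])
    g=L+s*U+across*n+[0,0,tipz+.073]
    y=n if T[:,1]@n>0 else -n
    D=np.c_[np.cross(y,[0,0,-1]),y,[0,0,-1]]
    print("shift",np.round(T.T@(g-o["tcp_pos"]),4),"rot",np.round(Rt.from_matrix(T.T@D).as_rotvec(),4))
    p=o["tcp_pos"]-L+T[:,2]*.073
    print("now s,across,tipz",np.round([p@U,p@n,p[2]],4),"F",np.round(o["contact_force"],1),o["clock"],np.round(o["joints"],2))
```

```bash
python3 -c "
from bench import r, grab_frame, camera_info
from h import *
go(r,.157,0,.0335)"
```

```text
shift [-0.3931 -0.2788  0.197 ] rot [-1.400e-03  9.000e-04  9.857e-01]
now s,across,tipz [ 0.6067 -0.1736  0.23  ] F [ 1.5 -0.8 -0.3] 0.1 [-1.32  0.48  0.02  1.56 -0.01  1.11 -0.08]
```

The manual's scale: shifts go in shares of 0.6 m and turns go in shares of pi rad. Converting my numbers, -0.2 m / 0.6 = -0.3333, -0.16 m / 0.6 = -0.2667, 0.5 rad / 3.1416 = 0.1592.

>>> send_path:
  plan: [-0.0667,-0.0467,0,0,0,0.0318,-0.1333,-0.0933,0,0,0,0.0637,-0.2,-0.14,0,0,0,0.0955,-0.2667,-0.1867,0,0,0,0.1273,-0.3333,-0.2333,0,0,0,0.1592]
  aperture: 0
  squeeze: 20

```text
clock: 0.6
tcp_pos: [0.3758, 0.4288, 0.3037]
orientation: [-1.314, -2.854, 0.001]
contact_force: [0.4, 0.8, 1.4]
grip_width: 0.012
gripper_force: 0.0
```

```bash
python3 -c "
from bench import r, grab_frame, camera_info
from h import *
go(r,.157,0,.0335)"
```

```text
shift [-0.2346 -0.0281  0.1972] rot [-4.000e-04  2.000e-04  4.816e-01]
now s,across,tipz [ 0.378  -0.0837  0.2307] F [0.4 0.8 1.4] 0.6 [-1.11  0.31  0.18  1.82 -0.06  1.02 -0.19]
```

To row units: -0.2346 m / 0.6 = -0.391, -0.187 m / 0.6 = -0.3117, 0.4816 rad / 3.1416 = 0.1533.

>>> send_path:
  plan: [-0.0783,-0.01,0.0333,0,0,0.0318,-0.1567,-0.02,0.0667,0,0,0.0637,-0.2333,-0.03,0.1,0,0,0.0955,-0.3117,-0.0383,0.1333,0,0,0.1273,-0.391,-0.0467,0.1667,0,0,0.1533]

```text
clock: 1.1
tcp_pos: [0.5042, 0.2382, 0.2056]
orientation: [-1.956, -2.459, 0.0]
contact_force: [1.1, 0.9, 0.7]
grip_width: -0.0003
gripper_force: 0.0
```

>>> send_path:
  plan: [0,0,0,0,0,0,0,0,0,0,0,0,0,0,0,0,0,0]

```text
clock: 1.4
tcp_pos: [0.5032, 0.2411, 0.2065]
orientation: [-1.948, -2.463, -0.001]
contact_force: [-1.3, -0.1, -0.3]
grip_width: -0.0003
gripper_force: 0.0
```

```bash
python3 -c "
from bench import r, grab_frame, camera_info
from h import *
go(r,.157,0,.0335)"
```

```text
shift [-0.0096  0.0016  0.1   ] rot [-0.0002 -0.0008  0.0061]
now s,across,tipz [ 0.1665 -0.0017  0.1335] F [-1.3 -0.1 -0.3] 1.4 [-0.82  0.41  0.33  1.95 -0.18  0.81 -0.16]
```

To row units: 0.099 m / 0.6 = 0.165, 0.098 m / 0.6 = 0.1633, 0.006 rad / 3.1416 = 0.0019.

>>> send_path:
  plan: [-0.0033,0.0027,0.0583,0,0,0.0019,-0.005,0.0027,0.1083,0,0,0.0019,-0.0067,0.0027,0.1417,0,0,0.0019,-0.0083,0.0027,0.1633,0,0,0.0019,-0.0083,0.0027,0.165,0,0,0.0019]

```text
clock: 1.9
tcp_pos: [0.5053, 0.2362, 0.1064]
orientation: [-1.955, -2.457, 0.003]
contact_force: [-0.1, -0.4, 0.5]
grip_width: 0.0
gripper_force: 0.0
```

>>> send_path:
  plan: [0,0,0,0,0,0,0,0,0,0,0,0,0,0,0,0,0,0]

```text
clock: 2.2
tcp_pos: [0.507, 0.2358, 0.1085]
orientation: [1.958, 2.456, 0.003]
contact_force: [-0.6, -0.0, -0.8]
grip_width: -0.0001
gripper_force: 0.0
```

Run:
```python
from bench import r, grab_frame, camera_info
from h import *
import cv2
go(r,.157,0,.0335)
im,d=grab_frame("scene")
cv2.imwrite("pics/s1.png",cv2.resize(im[160:280,220:400],None,fx=4,fy=4))
```

```text
shift [-0.0035 -0.0008  0.002 ] rot [ 0.0019 -0.0008 -0.0017]
now s,across,tipz [0.1605 0.001  0.0355] F [-0.6 -0.  -0.8] 2.2 [-0.76  0.57  0.27  1.99 -0.26  0.61 -0.09]
```

View pics/s1.png

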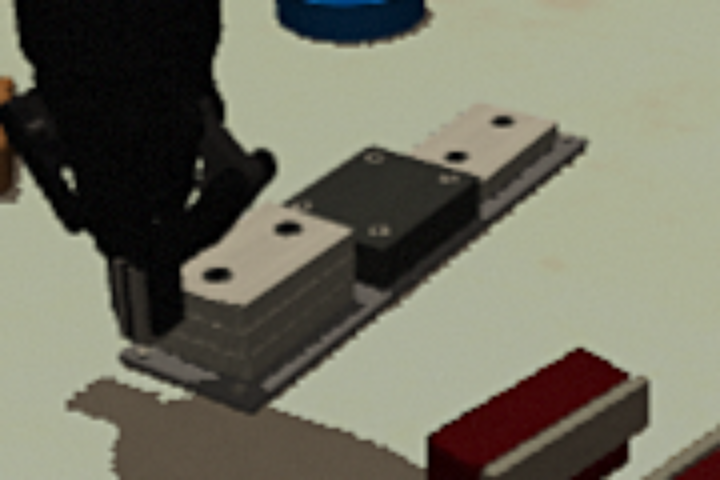

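The picture shows the closed fingers standing behind the stack's outer end, with their tips at crop (155,335). I'll check the tip height against the calibration before pushing.

Run:
```python
from bench import r, grab_frame, camera_info
from h import *
c=camera_info("scene");K,R,t=map(np.array,(c["camera_matrix"],c["R"],c["t"]))
n=np.array([.9745,.2244,0])
for nm,s,a,z in[("tip near-left",.1715,-.0145,.0355),("tip near-right",.1495,-.0145,.0355),("tip far-left",.1715,.0145,.0355),("blank edge top",.134,-.025,.042),("blank edge top far",.134,.025,.042),("edge bottom",.134,-.025,.030)]:
    p=K@(R@(L+s*U+a*n+[0,0,z])+t);p=p[:2]/p[2];print(nm,np.round((p-[220,160])*4))
```

```text
tip near-left [162. 361.]
tip near-right [198. 336.]
tip far-left [107. 340.]
blank edge top [241. 312.]
blank edge top far [148. 278.]
edge bottom [243. 337.]
```

Run:
```python
from bench import r, grab_frame, camera_info
from h import *
import cv2
c=camera_info("scene");K,R,t=map(np.array,(c["camera_matrix"],c["R"],c["t"]))
im,d=grab_frame("scene");n=np.array([.9745,.2244,0])
for v in range(224,256,2):
    row=[]
    for u in range(248,272,3):
        if d[v,u]>0:
            p=wpt(c,(u,v),d[v,u])-L; row.append("%4d,%4d,%3d"%tuple(1000*np.array([p@U,p@n,p[2]])))
        else: row.append("-")
    print(v,row)
cv2.imwrite("pics/s2.png",cv2.resize(im[200:260,240:300],None,fx=9,fy=9,interpolation=cv2.INTER_NEAREST)*1)
```

```text
224 [' 172,   5, 77', ' 171,   0, 79', ' 172,  -7, 82', ' 170, -11, 82', ' 173, -20, 86', ' 172, -26, 87', ' 172, -32, 89', ' 109,  19, 42']
226 [' 171,   7, 72', ' 168,   3, 72', ' 169,  -4, 75', ' 169, -10, 77', ' 166, -13, 77', ' 172, -25, 84', ' 118,  18, 43', ' 114,  15, 42']
228 [' 169,   9, 68', ' 170,   2, 70', ' 168,  -2, 71', ' 168,  -8, 73', ' 163, -10, 70', ' 156, -10, 67', ' 120,  16, 41', ' 118,  11, 41']
230 [' 171,   7, 65', ' 170,   2, 67', ' 169,  -3, 68', ' 166,  -6, 67', ' 163,  -9, 67', ' 157, -10, 64', ' 127,  10, 42', ' 124,   6, 42']
232 [' 169,  10, 60', ' 170,   2, 63', ' 170,  -3, 64', ' 166,  -6, 63', ' 164, -11, 64', ' 156,  -9, 60', ' 132,   6, 42', ' 129,   2, 42']
234 [' 171,   9, 57', ' 171,   2, 60', ' 169,  -2, 60', ' 167,  -6, 60', ' 165, -11, 61', ' 157, -10, 57', ' 133,   5, 39', ' 133,   0, 41']
236 [' 165,  15, 48', ' 171,   2, 56', ' 170,  -2, 57', ' 166,  -5, 56', ' 165, -11, 57', ' 157,  -9, 53', ' 133,   6, 35', ' 132,   0, 36']
238 [' 168,  13, 47', ' 171,   3, 52', ' 170,  -2, 53', ' 166,  -4, 52', ' 165, -10, 53', ' 157,  -9, 49', ' 130,
[... 455 characters left out ...]
[' 133,  51,  0', ' 129,  48, -1', ' 134,  35,  5', ' 165,  -1, 35', ' 132,  23,  8', ' 133,  15, 12', ' 132,   8, 14', ' 132,   2, 16']
248 [' 137,  47,  0', ' 142,  35,  6', ' 141,  29,  7', ' 136,  27,  5', ' 133,  22,  5', ' 133,  16,  7', ' 133,   8, 10', ' 132,   2, 11']
250 [' 142,  42,  0', ' 146,  31,  5', ' 143,  27,  5', ' 141,  22,  5', ' 138,  17,  6', ' 135,  14,  5', ' 135,   7,  7', ' 133,   2,  8']
252 [' 148,  37,  0', ' 144,  33,  0', ' 145,  26,  2', ' 144,  19,  4', ' 144,  12,  7', ' 142,   8,  7', ' 137,   5,  5', ' 134,   1,  5']
254 [' 153,  32,  0', ' 149,  29,  0', ' 146,  25,  0', ' 143,  21, -1', ' 145,  12,  3', ' 143,   7,  4', ' 141,   2,  4', ' 140,  -2,  6']
```

View pics/s2.png

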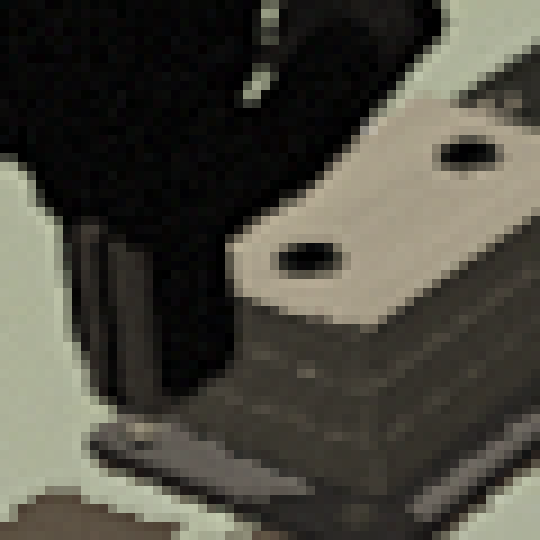

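The depth gives a tip height of about 35–36 mm, and the blank's outer edge lies at s≈133 mm, as expected. Next I lower by 2 mm and start the push.

To row units: -0.02 m / 0.6 = -0.0333, -0.001 m / 0.6 = -0.0017.

>>> send_path:
  plan: [0,-0.0017,0.0033,0,0,0,-0.0083,-0.0017,0.0033,0,0,0,-0.0167,-0.0017,0.0033,0,0,0,-0.025,-0.0017,0.0033,0,0,0,-0.0333,-0.0017,0.0033,0,0,0]

```text
clock: 2.8
tcp_pos: [0.51, 0.215, 0.1054]
orientation: [-1.959, -2.456, -0.0]
contact_force: [-0.7, 0.3, -0.8]
grip_width: -0.0004
gripper_force: 0.3
```

```bash
python3 -c "
from bench import r, grab_frame, camera_info
from h import *
go(r,.051,0,.0335)"
```

```text
shift [-0.0886  0.0011 -0.0011] rot [-0.     -0.0001 -0.0024]
now s,across,tipz [ 0.1396 -0.0009  0.0324] F [-0.7  0.3 -0.8] 2.8 [-0.72  0.57  0.27  2.01 -0.26  0.6  -0.06]
```

To row units: -0.03 m / 0.6 = -0.05, -0.024 m / 0.6 = -0.04.

>>> send_path:
  plan: [-0.01,0.0017,-0.0017,0,0,0,-0.02,0.0017,-0.0017,0,0,0,-0.03,0.0017,-0.0017,0,0,0,-0.04,0.0017,-0.0017,0,0,0,-0.05,0.0017,-0.0017,0,0,0]

```text
clock: 3.3
tcp_pos: [0.5178, 0.1862, 0.1066]
orientation: [1.959, 2.456, 0.001]
contact_force: [-0.0, 1.0, 0.4]
grip_width: 0.0001
gripper_force: 0.6
```

```bash
python3 - <<'E'
from bench import r, grab_frame, camera_info
from h import *
import cv2
go(r,.051,0,.0335)
im,d=grab_frame("scene")
cv2.imwrite("pics/s3.png",cv2.resize(im[160:280,220:400],None,fx=4,fy=4))
E
```

```text
shift [-0.0587 -0.0001  0.    ] rot [ 0.0003 -0.0002 -0.0019]
now s,across,tipz [0.1098 0.0002 0.0336] F [-0.   1.   0.4] 3.3 [-0.67  0.56  0.27  2.01 -0.25  0.6  -0.  ]
```

View pics/s3.png

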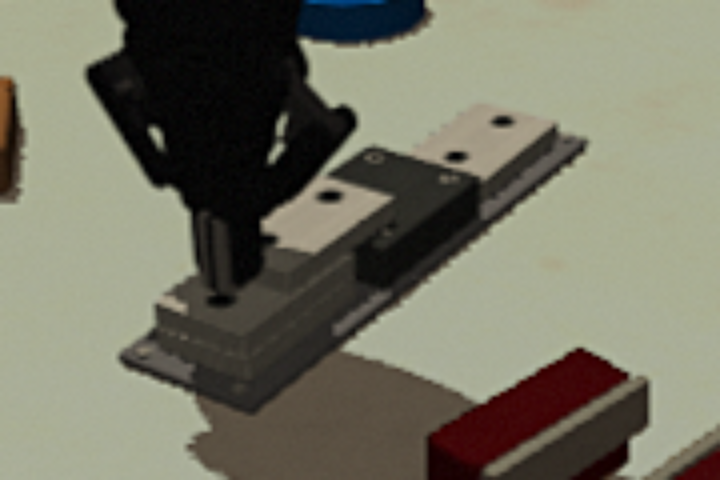

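The top blank (crop 330,215) slides straight onto the landing. The under blank (220,310) hasn't moved, so I continue.

To row units: -0.03 m / 0.6 = -0.05, -0.024 m / 0.6 = -0.04.

>>> send_path:
  plan: [-0.01,0,0,0,0,0,-0.02,0,0,0,0,0,-0.03,0,0,0,0,0,-0.04,0,0,0,0,0,-0.05,0,0,0,0,0]

```text
clock: 3.85
tcp_pos: [0.5242, 0.1566, 0.1063]
orientation: [-1.959, -2.456, 0.001]
contact_force: [0.4, 0.2, -1.0]
grip_width: 0.0003
gripper_force: 0.3
```

>>> send_path:
  plan: [-0.01,0,0,0,0,0,-0.02,0,0,0,0,0,-0.0283,0,0,0,0,0,-0.035,0,0,0,0,0,-0.04,0,0,0,0,0]

```text
clock: 4.35
tcp_pos: [0.5297, 0.1335, 0.1064]
orientation: [-1.959, -2.456, 0.0]
contact_force: [-0.7, -0.2, 0.7]
grip_width: 0.0001
gripper_force: 0.4
```

```bash
python3 -c "
from bench import r, grab_frame, camera_info
from h import *
go(r,.051,0,.0335)"
```

```text
shift [-0.0047  0.     -0.0001] rot [-0.     -0.     -0.0022]
now s,across,tipz [ 0.0557 -0.      0.0334] F [-0.7 -0.2  0.7] 4.35 [-0.57  0.55  0.27  2.02 -0.25  0.6   0.09]
```

To row units: -0.0045 m / 0.6 = -0.0075, -0.004 m / 0.6 = -0.0067.

>>> send_path:
  plan: [-0.0033,0,0,0,0,0,-0.0067,0,0,0,0,0,-0.0075,0,0,0,0,0,-0.0075,0,0,0,0,0]

```text
clock: 4.75
tcp_pos: [0.5306, 0.1294, 0.1065]
orientation: [1.959, 2.456, 0.0]
contact_force: [1.2, -0.7, 0.4]
grip_width: 0.0001
gripper_force: 0.0
```

>>> send_path:
  plan: [0.0083,0,0,0,0,0,0.0333,0,-0.0083,0,0,0,0.0667,0,-0.0667,0,0,0,0.1333,0,-0.1333,0,0,0,0.2,0,-0.2,0,0,0]

```text
clock: 5.25
tcp_pos: [0.5054, 0.2383, 0.2183]
orientation: [1.96, 2.455, -0.001]
contact_force: [0.2, 0.1, 0.3]
grip_width: -0.0002
gripper_force: 0.0
```

>>> send_path:
  plan: [0.0667,0,-0.0333,0,0,0,0.1333,0,-0.0667,0,0,0,0.2,0,-0.0833,0,0,0,0.25,0,-0.0833,0,0,0,0.25,0,-0.0833,0,0,0]

```text
clock: 5.75
tcp_pos: [0.4696, 0.3899, 0.2673]
orientation: [-1.947, -2.463, -0.003]
contact_force: [-0.2, 0.1, -1.2]
grip_width: 0.0
gripper_force: 0.0
```

Run:
```python
from bench import r, grab_frame, camera_info
from h import *
import cv2
im,d=grab_frame("top");c=camera_info("top")
x0,y0,x1,y1=225,170,380,255
cr=cv2.resize(im[y0:y1,x0:x1],None,fx=4,fy=4,interpolation=cv2.INTER_CUBIC)
cv2.imwrite("pics/t2.png",cr);cr=cr.astype(int)
B,G=cr[...,0],cr[...,1]
m=cv2.morphologyEx(((B>=G)&(B>110)).astype(np.uint8)*255,cv2.MORPH_OPEN,np.ones((9,9)))
n=np.array([.9745,.2244])
for k in cv2.findContours(m,cv2.RETR_EXTERNAL,cv2.CHAIN_APPROX_NONE)[0]:
    if cv2.contourArea(k)<8000: continue
    uv=(k[:,0]+.5)/4-.5+[x0,y0];u=uv[:,0].mean();z=.03 if u<280 else .0405 if u<325 else .018
    P=np.array([ray(c,p,z)[:2] for p in uv])*1000
    (cx,cy),s,a=cv2.minAreaRect(P.astype(np.float32));q=np.array([cx,cy])-L[:2]*1000
    b=cv2.boxPoints(((cx,cy),s,a));e=max([b[1]-b[0],b[2]-b[1]],key=np.linalg.norm)
    print(z,"s,across",round(q@U[:2],1),round(q@n,1),np.round(s,1),round(np.degrees(np.arctan2(e[1],e[0]))%180,1))
```

```text
0.03 s,across 93.5 -0.6 [48.4 78.5] 102.9
0.0405 s,across 0.6 1.6 [48.8 78.7] 103.1
0.018 s,across -92.7 0.1 [49.  79.1] 104.5
```

View pics/t2.png

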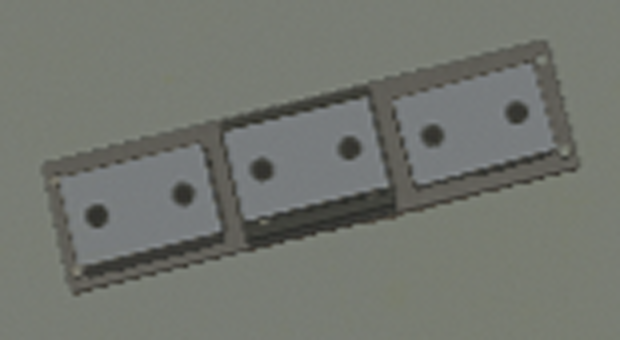

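The picture shows the blank centred and square on the landing (about 305,160), within 2 mm, with both other blanks in place.

```bash
python3 -c "
from bench import r, grab_frame, camera_info
print(r.hand_in())"
```

```text
the job is handed in; nothing more can be done
None
```

The job is handed in: the top blank was slid flat onto the landing, within about 2 mm of centre and square, the other two blanks did not visibly move, and the arm is clear; the hand-in returned no verdict.

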